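# Swing a lever blank home in the drill jig and clamp it

### The arm

A 6-joint arm with a two-finger parallel gripper is mounted at the origin on the work surface. World frame = base frame: x ahead of the robot, y to its left, z up, the work surface at z = 0. Lengths are in m, angles in rad, forces in N, time in s.
With the tool pointing down it reaches from about 0.35 to 0.975 m from the base axis. Payload 4.9 kg.
Tool frame: the origin (TCP) lies on the front face of the gripper's body, between the roots of the fingers; the fingertips stand ctrl.finger_overhang ahead of it and the grasp point (between the pads) lies 54 mm ahead of it (ctrl.finger_overhang is the distance from the TCP to the fingertips, in m); z points along the fingers, y is the line along which they close (so a half turn about z gives the same grasp; the last joint's range is limited). The gripper opens to 85 mm and grips with 20 to 120 N. Pads are 22 mm wide; open, the fingers measure 114 mm over their backs; the gripper's body (76 mm by 85 mm) begins 54 mm behind the grasp point. The pads swing forward as they close: fully open they stand 13 mm farther back than shut.
Start: joints at [1.069, 0.053, 1.613, -0, 1.476, -0.119], TCP at [0.233, 0.58, 0.304] pointing down, gripper open.
Joint ranges: [-3.01, 3.01], [-1.01, 2.22], [0.06, 2.58], [-1.02, 4.17], [0.09, 2.62], [-3.14, 3.14]. Speed limits (rad/s): [2.57, 2.57, 3.14, 3.14, 3.14, 3.14].

### API

Orientations are given as a rotation vector (axis times angle).
In Python, from station import ctrl, vision gives the robot as it stands. The module is installed in compiled form; this text tells all that it offers.
- The arm moves only by the tool drive_tool, never from a script. Its argument "rows" is a list of rows, each a list of 2 entries, a list of its own where there are three numbers: the shift along the tool's x, y, z in m, then the turn about the tool's z in rad. A call has 1 to 10 rows; each row shifts and turns the commanded pose from where the row before left it, along the tool's axes as they then stand; what a row does not reach is not made up. A row lasts 1/10 s, in which the tool goes at most 50 mm and 8.59 degrees, less where a joint would pass 70% of its speed; a pose out of reach is approached as far as the arm can. A call with a gripper value outside its range is refused whole. "jaw" is the closure, from 0 (fully open) to 1 (shut), set as the call begins (left out, the last holds). The fingers move at their own pace and stop on an object; "grip_force" is the grip in N (left out, the last holds). Time passes only in rows, so rows that do not move let the fingers close. It gives the time, the measured TCP pose, the force, the opening and the grip force at its end, in the units of the state.
- ctrl.get_obs(): the state, without advancing time (a new reading comes with each control period).
- vision.get_image(name): name is "scene" or "top" or "wrist"; returns a dict with "image" (420x560x3 uint8, blue, green, red), "vertical_fov" (degrees; the focal length in pixels is half the picture's height over the tangent of half this angle, whatever the lens; pixels are square), "cx", "cy" (the principal point, pixels), "R" (3x3) and "t" (3): a world point X has camera coordinates R X + t. Camera axes: x right, y down, z forward; pixel columns grow to the right and rows downward; lengths in m; the calibration is good to about 2 mm. A picture is of the moment at which its call begins. There is no depth.
- ctrl.finish_job(): hands the job in; it is judged then, once.
The state is a dict: "t": time; "q": joint angles; "dq": joint speeds; "effort": joint torques, N m; "tool_pos": TCP position; "tool_rot": TCP orientation; "contact_force": force on the tool from outside, world axes, zero at the start; "wrist_torque": the same for the moment, N m; "opening": finger opening in m; "grip_force": force on a finger pad.
Only numpy, scipy, OpenCV 4.12 (cv2) and the standard library are available. Lean on these libraries where they do the work, as an engineer would, in place of code of your own. Each camera call takes 0.05 s, during which the arm holds its last target. There are 200 camera calls.

### The job

Get the lever blank ready for drilling: swing its free end round on the pivot pin until the spring catch clicks out fully behind it, and press it home against the stop for a moment with about 10 N, feeling for the stop and never ramming it (over 15 N would shift the setting). Then, with the blank caught, press the red cam-clamp lever gently down until it is fully down and grips the blank, and let go. Leave the stop's setting and the other things on desk and jig board alone.

Things in the scene. Friction and masses are not known exactly. Their poses are not given: they have to be found in the camera images.
- jig: Plywood drill-jig board fixed to the desk, 18 mm thick; place and heading vary. Origin on the desk surface, z up; y runs along the blank when home, +y to the pivot pin; the blank swings towards +x to reach the stop. Board: x -175..95, y -235..185 mm. Two steel rest strips along x, tops z 24 mm, at y -12..12 and y -70..-50; the blank slides on them. Bare board (z 18) at y -178..-70.
- pivot (a point): Fixed pivot pin, 10 mm thick, at x 0, y 130 mm in the jig frame, point at z 24 mm; a brass nut 19 mm across above the blank keeps it down (top z 53 mm). Between pin and clamp an orange drill-bush arm bridges the blank at jig y 56..84, x -16..50 mm, up to z 61 mm.
- blank: Loose flat aluminium lever blank, 25 x 12 x 307 mm, about 0.25 kg, flat with its hole over the pin; underside z 24, top z 36 mm. Origin: hole centre, underside. In its frame it runs from y +22 to the free tip at y -285 mm, edges at x +-12.5. It starts swung out 0.25 to 0.48 rad (yaw relative to the jig negative, free end towards jig -x); home is within 0.06 rad of zero.
- blank_tip (a point): Middle of the blank's free end, half way up (z 30 mm), 285 mm from the pin.
- stop: Adjustable stop: aluminium rail on the board (same origin and axes as jig; rail x -75..75, y -222..-178 mm) with an orange head clamped by hand anywhere within 15 mm either side of the rail's middle along x. The head's place is not measured: feel for it. At mid setting head x -37..43, y -208..-178, stop arm x 17.5..40, y -190..-124 mm, top z 46 mm, black knob to z 57.
- stop_mid (a point): Centre of the stop's steel face (14 x 14 mm, standing 5 mm proud of the arm) if the head were at mid setting: jig x 12.5, y -148, z 35 mm. This point is fixed on the rail; the real face is up to 15 mm nearer or farther along jig x. It looks to -x and meets the blank's +x edge near its tip.
- catch (a joint): Spring catch in the stop head, m: 0 = tongue out, 0.005 = pushed back by the blank. Its tongue reaches 6 mm past the blank's end, bevelled on its -x side. The blank's end rides on it for the last 40 mm of the tip's travel; it clicks out behind the blank when home (2 mm play). Entering the bevel takes 5 to 8 N along jig x at 235 mm from the pin, then 1 to 3 N to the click; then the rigid stop.
- tower: Blue cam-clamp tower on the board, same origin and axes as jig: post x 30..52, y -20..20 mm, two cheeks over the blank out to x -15, y +-16.5, top z 74 mm. The cam's cross axle is parallel to y at x 0, y 0, z 56.4 mm.
- clamp (a joint): Cam lever angle, rad: starts 0 to 0.15 (raised), grows as the lever is pressed down, 1.1 = fully down (rigid limit). The lever points to jig -x from the axle, rising (1.0 - value) rad above level: steel bar 14 wide, 6 mm thick, red grip 66 to 112 mm from the axle. Stays where left. The cam bears on the blank from about 0.5; under 6 N at 48 mm from the axle closes it; past 0.9 it holds.
- clamp_grip (a point): Middle of the lever's red grip (18 mm wide, 12 mm thick, 46 mm long), on its centre line, 89 mm from the axle.
- spare_blank: Leave alone. A second, identical aluminium blank lying on the desk, 12 mm high; origin at its hole, underside.
- spare_bush: Leave alone. Brass drill bush, 20 mm across, 14 mm high, standing loose on the jig board; origin under its centre.
- gear: Leave alone. Pink kit gear, about 44 mm across, 12 mm high, lying loose on the jig board; origin under its centre.
- screwdriver: Leave alone. Screwdriver lying on the desk, about 200 mm long; origin under its middle.
- kit_motor: Leave alone. Grey kit motor, 100 x 48 x 47 mm, on the desk; origin under its centre.
- hub: Leave alone. Pale kit controller box, 90 x 58 x 36 mm, on the desk; origin under its centre.
- pin_tray: Leave alone. Clear tray of small coloured pins, 110 x 80 x 30 mm, on the desk; origin under its centre.
- kit_beam: Leave alone. Yellow kit beam, 120 x 16 x 14 mm, on the desk; origin under its centre.

How it is judged:
By the outcome, as a careful person would: the job done as asked, in the order asked, and still so for the second after the job is handed in, with the robot touching nothing.
It also fails if it takes over 64 s, if anything falls off the work surface, if the arm or the gripper's body presses on something with over 40 N, if the wrist force passes 120 N, or if a joint passes its speed limit or range.

## Working session

There is one attempt and no reset: what is moved stays moved. The work goes in short steps, Python scripts to look and compute and a tool call to move; the robot and the scene stay as the last step left them, time stands still between calls to the robot, and variables do not carry over. Pictures are saved under pics/ and viewed, at most 10 in all, crops included, and the job is handed in when it is done.

Besides the shell and the picture viewer there is one more tool, called as a command line: name --argument value ..., lists and objects as JSON in quotes. drive_tool: Moves the arm, as the interface text tells. Its arguments: {"type":"object","properties":{"rows":{"type":"array","items":{"type":"array"}},"jaw":{"type":"number"},"grip_force":{"type":"number"}},"required":["rows"]}

```bash
mkdir -p pics; python3 - <<'E'
from station import ctrl, vision
import cv2,pickle
d={}
for n in("scene","top","wrist"):
    d[n]=vision.get_image(n)
    cv2.imwrite(f"pics/{n}0.png",d[n]["image"])
    print(n,d[n]["vertical_fov"],d[n]["cx"],d[n]["cy"],d[n]["R"].round(4).tolist(),d[n]["t"].round(4).tolist())
pickle.dump(d,open("d0.pkl","wb"))
print(ctrl.get_obs(),ctrl.finger_overhang)
E
```

```text
scene 45.832369460585014 280.7586621195611 220.46268015080358 [[-0.5805, 0.8142, 0.0047], [0.67, 0.4809, -0.5655], [-0.4627, -0.3252, -0.8247]] [0.3218, -0.2981, 1.6629]
top 56.014045085027824 280.90909143218846 213.86083620634977 [[-0.0387, -0.9993, -0.0013], [-0.9774, 0.0381, -0.2078], [0.2077, -0.0068, -0.9782]] [-0.0098, 0.5545, 0.945]
wrist 70.31536072402503 276.6202800237492 212.39179696297902 [[0.3726, 0.928, -0.0031], [0.8926, -0.3574, 0.2749], [0.254, -0.1052, -0.9615]] [-0.6253, -0.0358, 0.3786]
{'t': 0.15, 'q': array([ 1.06897197e+00,  5.32162994e-02,  1.61397503e+00, -1.58991388e-05,
        1.47601998e+00, -1.18983004e-01]), 'dq': array([ 3.60068021e-04, -2.69687618e-03, -4.70472199e-03, -2.53466396e-05,
       -1.14376301e-03,  3.37648325e-04]), 'effort': array([ 1.05914351e-03, -3.94242525e+01, -3.70721948e+01, -9.07920207e-05,
        4.70379004e-03, -1.77128840e-05]), 'tool_pos': array([0.23328521, 0.57942713, 0.30294061]), 'tool_rot': array([-5.97606263e-01, -3.08374022e+00,  2.42829650e-03]), 'contact_force': array([0.28543082, 0.13639626, 0.47302982]), 'wrist_torque': array([-0.0349407 , -0.02876472, -0.03307264]), 'grip_force': 0.0, 'opening': 0.08539122896005999} 0.0726
```

View pics/top0.png

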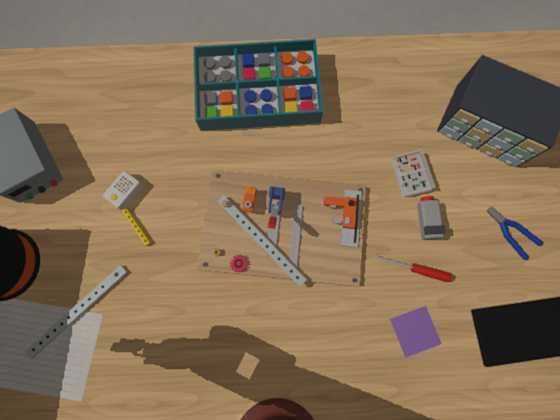

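View pics/scene0.png

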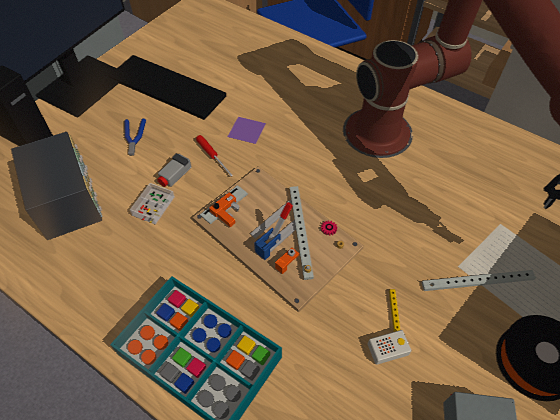

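The top view shows the jig board at about columns 198–368, rows 170–287, with the pivot at about (226,203). The blank's tip is at about (303,282), the red grip near (272,222) and the orange stop near (348,212). The spare bush is at (216,252) and the gear at (239,263). The scene view agrees with this.

```bash
cat > h.py <<'E'
import numpy as np,cv2,pickle
def ray(c,u,v):
    f=210/np.tan(np.radians(c["vertical_fov"])/2)
    d=c["R"].T@np.array([(u-c["cx"])/f,(v-c["cy"])/f,1]); return -c["R"].T@c["t"],d
def onz(c,u,v,z):
    o,d=ray(c,u,v); return o+d*(z-o[2])/d[2]
def proj(c,X):
    f=210/np.tan(np.radians(c["vertical_fov"])/2)
    p=c["R"]@np.asarray(X)+c["t"]; return p[:2]/p[2]*f+[c["cx"],c["cy"]]
def jw(J,p):  # J=(x,y,yaw)
    c,s=np.cos(J[2]),np.sin(J[2]); return np.array([J[0]+c*p[0]-s*p[1],J[1]+s*p[0]+c*p[1],p[2]])
E
python3 - <<'E'
from h import *
d=pickle.load(open("d0.pkl","rb"))
a=cv2.resize(d["top"]["image"][160:300,190:380],None,fx=4.2,fy=4.2,interpolation=cv2.INTER_CUBIC)
cv2.imwrite("pics/top0c.png",a)
a=cv2.resize(d["scene"]["image"][160:315,185:370],None,fx=3.8,fy=3.8,interpolation=cv2.INTER_CUBIC)
cv2.imwrite("pics/scene0c.png",a)
E
```

```text
(no output)
```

View pics/top0c.png

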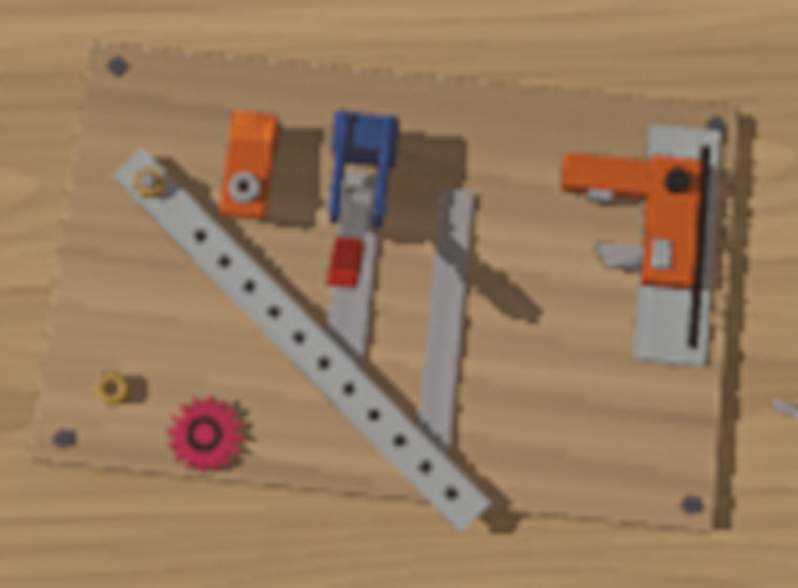

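View pics/scene0c.png

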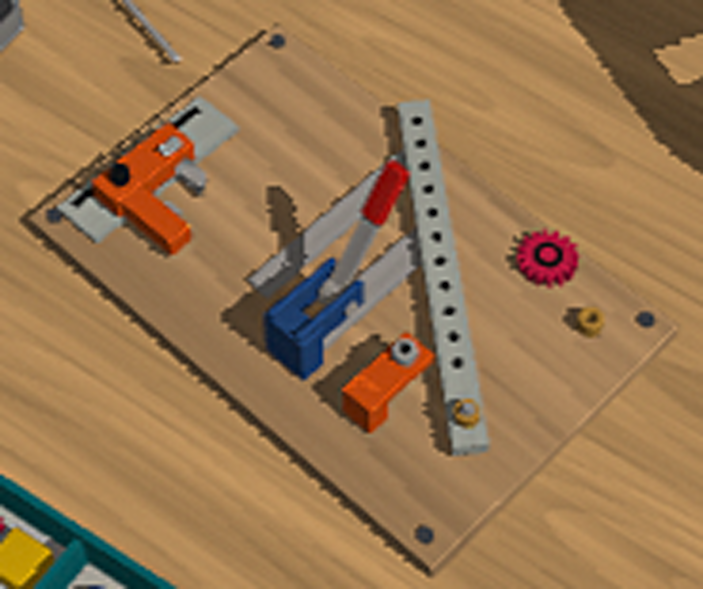

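The crops give the four board corners, the pivot nut (148,182), the tip end edge (490,503)-(462,530) and the grip centre (345,262). I'll fit the jig pose and cross-check it.

```bash
python3 - <<'E'
from h import *
from scipy.optimize import least_squares
d=pickle.load(open("d0.pkl","rb"))
t=lambda p:(p[0]/4.2+190-.4,p[1]/4.2+160-.4)
s=lambda p:(p[0]/3.8+185-.4,p[1]/3.8+160-.4)
C=[(.095,.185),(.095,-.235),(-.175,-.235),(-.175,.185)]
P=[("top",t,[(95,42),(738,105),(715,528),(35,460)]),("scene",s,[(432,573),(25,218),(278,30),(675,325)])]
Q=[]
for n,f,l in P:
    for c,p in zip(C,l): Q.append((c,onz(d[n],*f(p),.018)[:2],n))
def r(J,sel): return np.concatenate([jw(J,(*c,0))[:2]-q for c,q,n in Q if n in sel])
for sel in(["top"],["scene"],["top","scene"]):
    o=least_squares(r,[.5,0,0],args=(sel,));print(sel,o.x.round(4),(o.fun*1000).round(1))
J=o.x;pickle.dump(J,open("J.pkl","wb"))
def inv(X): c,s_=np.cos(J[2]),np.sin(J[2]);a=X[:2]-J[:2];return np.round([1e3*(c*a[0]+s_*a[1]),1e3*(-s_*a[0]+c*a[1])],1)
for nm,n,f,p,z in[("nut","top",t,(148,180),.05),("nut","scene",s,(466,410),.05),("tipR","top",t,(490,503),.036),("tipL","top",t,(462,530),.036),("tip1","scene",s,(399,103),.036),("tip2","scene",s,(430,101),.036),("gear","top",t,(207,434),.03),("bush","top",t,(112,388),.032),("gear","scene",s,(547,257),.03),("stoparmtip","top",t,(563,172),.046),("knob","top",t,(678,181),.057),("armend","scene",s,(180,245),.046)]:
    print(nm,n,inv(onz(d[n],*f(p),z)))
# grip by two views
from numpy.linalg import lstsq
o1,d1=ray(d["top"],*t((345,262)));o2,d2=ray(d["scene"],*s((386,195)))
k=lstsq(np.c_[d1,-d2],o2-o1,rcond=None)[0];X1=o1+k[0]*d1;X2=o2+k[1]*d2
print("grip",inv((X1+X2)/2),((X1+X2)/2).round(4),np.linalg.norm(X1-X2))
E
```

```text
['top'] [ 0.573  -0.0182 -0.1386] [ 0.6  2.2  0.9 -2.8 -1.3 -1.6 -0.3  2.1]
['scene'] [ 0.5745 -0.0153 -0.1423] [ 0.9 -0.5  1.8  1.2 -2.9 -4.3  0.3  3.5]
['top', 'scene'] [ 0.5737 -0.0168 -0.1404] [ 1.7  3.4  1.2 -1.5 -0.9  0.3  0.9  3.8 -0.2 -1.7  1.5 -0.1 -3.3 -6.1
 -0.9  1.8]
nut top [ -0.8 129.9]
nut scene [ -0.2 130.3]
tipR top [-173.9  -97.1]
tipL top [-191.4  -81.9]
tip1 scene [-174.8  -95.5]
tip2 scene [-193.1  -79.3]
gear top [-149.8   77. ]
bush top [-128.2  137.7]
gear scene [-147.8   80.6]
stoparmtip top [  31.  -123.5]
knob top [  29.6 -192.7]
armend scene [  40.4 -116.2]
grip [-54.4   1.1] [ 0.5201 -0.0081  0.1273] 0.0010693630527754724
```

The jig pose is consistent: the nut lands at (-0.5,130), the tip is 285 mm from the pin, and the grip is 89 mm from the axle. The blank's yaw is about -0.70 rad relative to the jig, which is larger than stated; I trust the measurement. First I'll close the fingers and turn the tool so that -y is the push direction.

drive_tool --rows '[[[0, 0, 0], -0.112], [[0, 0, 0], -0.112], [[0, 0, 0], -0.112], [[0, 0, 0], -0.112], [[0, 0, 0], -0.112], [[0, 0, 0], -0.112], [[0, 0, 0], -0.112], [[0, 0, 0], -0.112], [[0, 0, 0], -0.112], [[0, 0, 0], -0.112]]' --jaw 1 --grip_force 20

```text
t: 1.15
tool_pos: [0.2333, 0.5796, 0.3034]
tool_rot: [1.138, -2.927, 0.001]
contact_force: [0.1, 0.6, 0.5]
opening: -0.0004
grip_force: 0.0
```

```bash
cat >> h.py <<'E'
from scipy.spatial.transform import Rotation as Ro
J=pickle.load(open("J.pkl","rb"))
def tool():
    from station import ctrl
    o=ctrl.get_obs();R=Ro.from_rotvec(o["tool_rot"]).as_matrix();return o,R
def shift(W):
    o,R=tool();return (R.T@(np.asarray(W)-o["tool_pos"])).round(4)
def tj():
    o,R=tool();a=o["tool_pos"]-[J[0],J[1],0];c,s=np.cos(J[2]),np.sin(J[2])
    F=o["contact_force"]
    print("t",round(o["t"],2),"jig mm",(1e3*np.array([c*a[0]+s*a[1],-s*a[0]+c*a[1],a[2]])).round(1),"tooly yaw jig",round(np.arctan2(R[1,1],R[0,1])-J[2],3),"F jig",np.round([c*F[0]+s*F[1],-s*F[0]+c*F[1],F[2]],1))
E
python3 - <<'E'
from h import *
ph=-.697;u=np.array([np.sin(ph),-np.cos(ph)]);n=np.array([np.cos(ph),np.sin(ph)])
p=np.array([0,.13])+.245*u-.042*n
W=jw(J,(*p,.1015));print(p,W,shift(W),shift(W+[0,0,.06]),np.pi+ph);tj()
E
```

```text
[-0.18947486 -0.03089834] [ 0.38181153 -0.02085394  0.1015    ] [ 0.2961 -0.5429  0.2023] [ 0.2961 -0.5429  0.1423] 2.444592653589793
t 1.15 jig mm [-420.5  542.8  303.4] tooly yaw jig 2.453 F jig [0.  0.6 0.5]
```

drive_tool --rows '[[[0.0148, -0.0271, 0.003], 0], [[0.0148, -0.0271, 0.003], 0], [[0.0148, -0.0271, 0.003], 0], [[0.0148, -0.0271, 0.003], 0], [[0.0148, -0.0271, 0.003], 0], [[0.0148, -0.0271, 0.003], 0], [[0.0148, -0.0271, 0.003], 0], [[0.0148, -0.0271, 0.003], 0], [[0.0148, -0.0271, 0.003], 0], [[0.0148, -0.0271, 0.003], 0]]'

```text
t: 2.15
tool_pos: [0.3059, 0.2784, 0.2735]
tool_rot: [1.132, -2.93, 0.0]
contact_force: [0.5, -0.2, 0.4]
opening: 0.0
grip_force: 0.0
```

drive_tool --rows '[[[0.0148, -0.0271, 0.011], 0], [[0.0148, -0.0271, 0.011], 0], [[0.0148, -0.0271, 0.011], 0], [[0.0148, -0.0271, 0.011], 0], [[0.0148, -0.0271, 0.011], 0], [[0.0148, -0.0271, 0.011], 0], [[0.0148, -0.0271, 0.011], 0], [[0.0148, -0.0271, 0.011], 0], [[0.0148, -0.0271, 0.011], 0], [[0.0148, -0.0271, 0.011], 0]]'

```text
t: 3.15
tool_pos: [0.3786, -0.0218, 0.1634]
tool_rot: [-1.131, 2.93, -0.0]
contact_force: [0.5, 0.8, 0.8]
opening: 0.0001
grip_force: 0.0
```

```bash
python3 - <<'E'
from h import *
tj();W=jw(J,(-.1895,-.0309,.1015));print(shift(W))
from station import vision
w=vision.get_image("wrist");pickle.dump(w,open("w1.pkl","wb"));cv2.imwrite("pics/w1.png",w["image"])
E
```

```text
t 3.15 jig mm [-192.6  -32.3  163.4] tooly yaw jig 2.448 F jig [0.4 0.9 0.8]
[-0.003  -0.0015  0.0619]
```

View pics/w1.png

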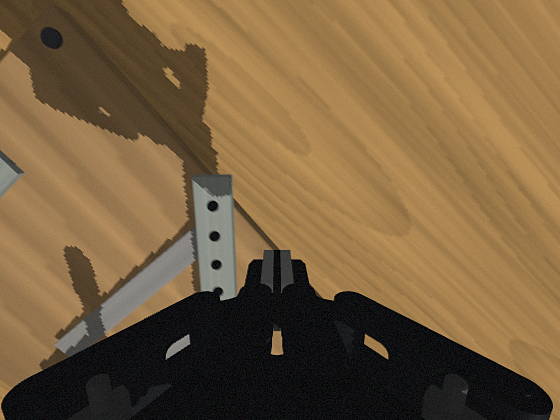

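The wrist view shows the closed fingertips at (278,255), to the right (-x side) of the blank (columns 192–235) and parallel to it. Now I'll go down and approach.

drive_tool --rows '[[[0, 0, 0.009], 0], [[0, 0, 0.009], 0], [[0, 0, 0.009], 0], [[0, 0, 0.009], 0], [[0, 0, 0.009], 0], [[0, 0, 0.009], 0], [[0, 0, 0.008], 0], [[0, 0, 0], 0]]'

```text
t: 4.0
tool_pos: [0.3778, -0.0202, 0.1004]
tool_rot: [1.131, -2.928, -0.003]
contact_force: [-0.8, -0.2, -0.3]
opening: -0.0002
grip_force: 0.0
```

drive_tool --rows '[[[0, -0.002, 0], 0], [[0, -0.002, 0], 0], [[0, -0.002, 0], 0], [[0, -0.002, 0], 0], [[0, -0.002, 0], 0], [[0, -0.002, 0], 0]]'

```text
t: 4.6
tool_pos: [0.3869, -0.0296, 0.102]
tool_rot: [-1.132, 2.93, -0.0]
contact_force: [-0.3, -0.4, -0.4]
opening: 0.0002
grip_force: 0.0
```

```bash
python3 - <<'E'
from h import *
tj()
E
```

```text
t 4.6 jig mm [-183.2  -38.8  102. ] tooly yaw jig 2.448 F jig [-0.2 -0.4 -0.4]
```

drive_tool --rows '[[[0, -0.0015, 0], 0], [[0, -0.0015, 0], 0], [[0.0006, -0.005, 0], -0.02], [[0.0006, -0.005, 0], -0.02], [[0.0006, -0.005, 0], -0.02], [[0.0006, -0.005, 0], -0.02], [[0.0006, -0.005, 0], -0.02], [[0.0006, -0.005, 0], -0.02], [[0.0006, -0.005, 0], -0.02], [[0.0006, -0.005, 0], -0.02]]'

```text
t: 5.6
tool_pos: [0.4145, -0.063, 0.1019]
tool_rot: [1.365, -2.83, -0.0]
contact_force: [-1.0, 0.8, -0.4]
opening: -0.0001
grip_force: 0.3
```

```bash
python3 - <<'E'
from h import *
tj()
from station import vision
w=vision.get_image("wrist");pickle.dump(w,open("w2.pkl","wb"));cv2.imwrite("pics/w2.png",w["image"][130:330,150:400])
E
```

```text
t 5.6 jig mm [-151.2  -68.1  101.9] tooly yaw jig 2.61 F jig [-1.1  0.7 -0.4]
```

View pics/w2.png

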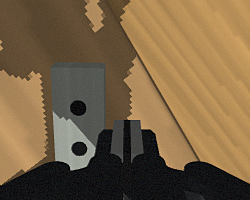

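The wrist crop shows the fingertips (about column 105) against the blank's edge, and the blank is moving with about 1.3 N of drag. I'll continue.

drive_tool --rows '[[[0.0006, -0.005, 0], -0.02], [[0.0006, -0.005, 0], -0.02], [[0.0006, -0.005, 0], -0.02], [[0.0006, -0.005, 0], -0.02], [[0.0006, -0.005, 0], -0.02], [[0.0006, -0.005, 0], -0.02], [[0.0006, -0.005, 0], -0.02], [[0.0006, -0.005, 0], -0.02], [[0.0006, -0.005, 0], -0.02], [[0.0006, -0.005, 0], -0.02]]'

```text
t: 6.65
tool_pos: [0.4532, -0.0953, 0.1021]
tool_rot: [-1.64, 2.679, 0.0]
contact_force: [-0.7, 5.0, 4.1]
opening: -0.0001
grip_force: 2.6
```

```bash
python3 - <<'E'
from h import *
tj()
from station import vision
w=vision.get_image("top");pickle.dump(w,open("t3.pkl","wb"));cv2.imwrite("pics/t3.png",cv2.resize(w["image"][160:300,190:380],None,fx=4.2,fy=4.2,interpolation=cv2.INTER_CUBIC))
E
```

```text
t 6.65 jig mm [-108.4  -94.6  102.1] tooly yaw jig 2.81 F jig [-1.4  4.9  4.1]
```

View pics/t3.png

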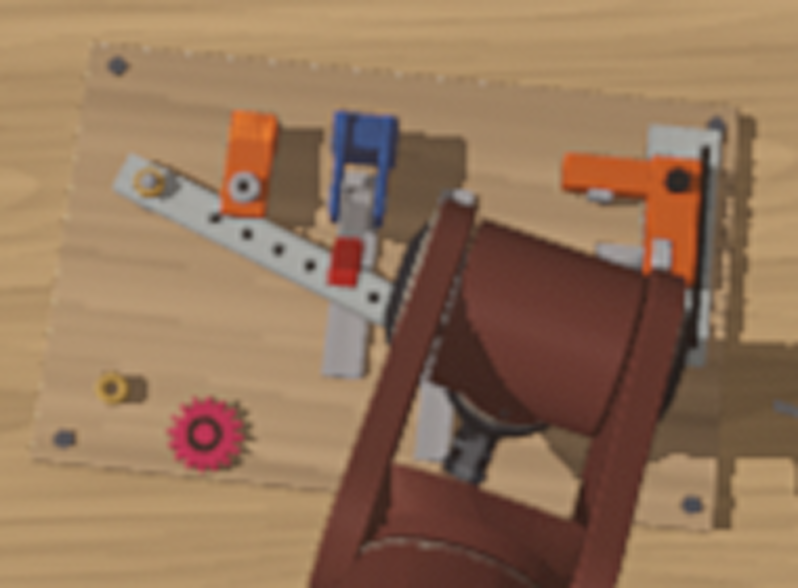

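The top view shows the blank swung to about -0.35 rad with the tool behind it, and nothing else disturbed. The force reading of +5 N in y and +4 N in z is odd, so I'll check it before going on.

drive_tool --rows '[[[0, 0, 0], 0], [[0, 0, 0], 0]]'

```text
t: 6.9
tool_pos: [0.453, -0.0957, 0.1021]
tool_rot: [-1.638, 2.68, -0.003]
contact_force: [0.6, -1.4, 1.8]
opening: -0.0001
grip_force: 1.0
```

```bash
python3 - <<'E'
from h import *
from station import ctrl
tj();o,R=tool();print(ctrl.finger_overhang,o["wrist_torque"],o["contact_force"],R.round(3))
p=o["tool_pos"]
# moment about the TCP; lever to the fingertip
print(np.cross(R[:,2]*.0726,o["contact_force"]))
E
```

```text
t 6.9 jig mm [-108.6  -95.   102.1] tooly yaw jig 2.808 F jig [ 0.8 -1.3  1.8]
0.0726 [-0.14181321 -0.24088956 -0.02486178] [ 0.58951305 -1.41492411  1.8454913 ] [[-0.456 -0.89   0.001]
 [-0.89   0.456 -0.001]
 [ 0.001 -0.002 -1.   ]]
[-1.02914814e-01 -4.29377965e-02 -4.55692162e-05]
```

drive_tool --rows '[[[0.0003, -0.0025, 0], -0.01], [[0.0003, -0.0025, 0], -0.01], [[0.0003, -0.0025, 0], -0.01]]'

```text
t: 7.2
tool_pos: [0.4583, -0.0991, 0.1019]
tool_rot: [1.679, -2.654, -0.003]
contact_force: [-4.1, 1.5, 5.7]
opening: 0.0002
grip_force: 3.3
```

drive_tool --rows '[[[0.0003, -0.0025, 0], -0.01], [[0.0003, -0.0025, 0], -0.01], [[0.0003, -0.0025, 0], -0.01]]'

```text
t: 7.5
tool_pos: [0.4647, -0.103, 0.1019]
tool_rot: [1.718, -2.628, -0.003]
contact_force: [-3.5, 2.5, 7.7]
opening: 0.0002
grip_force: 3.2
```

```bash
python3 - <<'E'
from h import *
tj();o,R=tool();print(o["wrist_torque"])
E
```

```text
t 7.5 jig mm [ -95.9 -100.7  101.9] tooly yaw jig 2.869 F jig [-3.8  2.   7.7]
[0.37518151 0.4052807  0.04593364]
```

The upward load means the wider finger shoulders are riding on the blank's edge. I'll lift off and straddle the blank with partly open fingers, pushing with an inner pad face instead.

drive_tool --rows '[[[0, 0.003, -0.002], 0], [[0, 0.003, -0.01], 0], [[0, 0, -0.018], 0], [[0, 0, -0.02], 0], [[-0.003, -0.009, 0], 0], [[-0.003, -0.009, 0], 0], [[-0.003, -0.009, 0], 0], [[-0.004, -0.009, 0], 0], [[0, 0, 0], 0], [[0, 0, 0], 0]]' --jaw 0.47

```text
t: 8.5
tool_pos: [0.498, -0.1033, 0.1511]
tool_rot: [1.718, -2.629, -0.002]
contact_force: [-0.1, 0.1, 0.2]
opening: 0.0453
grip_force: 0.0
```

```bash
python3 - <<'E'
from h import *
from station import ctrl,vision
tj();o,R=tool();print(o["opening"],ctrl.finger_overhang,o["wrist_torque"])
w=vision.get_image("wrist");pickle.dump(w,open("w4.pkl","wb"));cv2.imwrite("pics/w4.png",w["image"])
E
```

```text
t 8.5 jig mm [-62.9 -96.3 151.1] tooly yaw jig 2.869 F jig [-0.1  0.1  0.2]
0.04532065856790065 0.0726 [ 0.0233413  -0.02101915 -0.0035968 ]
```

View pics/w4.png

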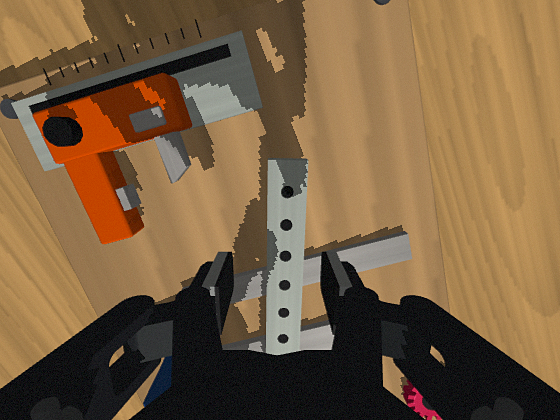

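The wrist view shows the blank (columns 267–307, tip at row 158) between the open pads (columns 232 and 325). The stop head is at upper left. I'll work out the blank's angle and where the face is.

```bash
python3 - <<'E'
from h import *
w=pickle.load(open("w4.pkl","rb"))
def inv(X): c,s=np.cos(J[2]),np.sin(J[2]);a=X[:2]-J[:2];return np.array([1e3*(c*a[0]+s*a[1]),1e3*(-s*a[0]+c*a[1])])
for n,p,z in [("tip",(287,159),.036),("hole",(287,191),.036),("hole",(283,338),.036),("face a",(117,191),.042),("face b",(123,211),.042),("armend r",(143,234),.046),("armend l",(102,243),.046),("tongue tip",(177,182),.033)]:
    q=inv(onz(w,*p,z));print(n,q.round(1),"phi",np.arctan2(q[0],130-q[1]).round(3),"r",np.hypot(q[0],q[1]-130).round(1))
E
```

```text
tip [ -83.  -142.4] phi -0.296 r 284.7
hole [ -77.8 -123.1] phi -0.298 r 264.8
hole [-46.6 -18.1] phi -0.305 r 155.2
face a [  21.7 -152.2] phi 0.077 r 283.0
face b [  23.3 -139.5] phi 0.086 r 270.6
armend r [  15. -123.] phi 0.059 r 253.5
armend l [  42.  -124.4] phi 0.163 r 257.8
tongue tip [ -12.1 -146.9] phi -0.044 r 277.1
```

drive_tool --rows '[[[0, 0.0065, 0], 0.028], [[0, 0, 0.01], 0], [[0, 0, 0.01], 0], [[0, 0, 0.01], 0], [[0, 0, 0.01], 0], [[0, 0, 0.006], 0], [[0, 0, 0.005], 0], [[0, 0, 0.005], 0], [[0, 0, 0], 0]]'

```text
t: 9.45
tool_pos: [0.4918, -0.1008, 0.0952]
tool_rot: [1.681, -2.653, -0.001]
contact_force: [-0.3, -0.0, -0.2]
opening: 0.045
grip_force: 0.0
```

drive_tool --rows '[[[0, -0.003, 0], 0], [[0, -0.003, 0], 0], [[0, -0.003, 0], 0], [[0, -0.002, 0], 0]]'

```text
t: 9.85
tool_pos: [0.5024, -0.1058, 0.0962]
tool_rot: [1.681, -2.654, -0.0]
contact_force: [-0.9, 1.1, 0.5]
opening: 0.0452
grip_force: 0.7
```

```bash
python3 - <<'E'
from h import *
tj()
E
```

```text
t 9.85 jig mm [-58.2 -98.1  96.2] tooly yaw jig 2.84 F jig [-1.1  0.9  0.5]
```

drive_tool --rows '[[[-0.0002, -0.0035, 0], -0.015], [[-0.0002, -0.0035, 0], -0.015], [[-0.0002, -0.0035, 0], -0.015], [[-0.0002, -0.0035, 0], -0.015]]'

```text
t: 10.25
tool_pos: [0.5154, -0.1106, 0.0959]
tool_rot: [1.761, -2.601, -0.0]
contact_force: [-1.3, 0.7, 1.6]
opening: 0.0454
grip_force: 0.7
```

drive_tool --rows '[[[-0.0001, -0.0024, 0], -0.01], [[-0.0001, -0.0024, 0], -0.01], [[-0.0001, -0.0024, 0], -0.01], [[-0.0001, -0.0024, 0], -0.01]]'

```text
t: 10.65
tool_pos: [0.5257, -0.11, 0.0958]
tool_rot: [1.803, -2.567, 0.005]
contact_force: [-1.0, 0.3, -1.3]
opening: 0.045
grip_force: 0.5
```

```bash
python3 - <<'E'
from h import *
tj()
E
```

```text
t 10.65 jig mm [-34.5 -99.   95.8] tooly yaw jig 2.936 F jig [-1.   0.2 -1.3]
```

drive_tool --rows '[[[-0.0001, -0.0024, 0], -0.01], [[-0.0001, -0.0024, 0], -0.01], [[-0.0001, -0.0024, 0], -0.01], [[-0.0001, -0.0024, 0], -0.01]]'

```text
t: 11.05
tool_pos: [0.5379, -0.1042, 0.0957]
tool_rot: [1.833, -2.534, 0.016]
contact_force: [-0.8, -0.6, 1.5]
opening: 0.0453
grip_force: 0.5
```

drive_tool --rows '[[[-0.0001, -0.0024, 0], -0.01], [[-0.0001, -0.0024, 0], -0.01]]'

```text
t: 11.25
tool_pos: [0.5438, -0.1013, 0.0956]
tool_rot: [1.847, -2.517, 0.021]
contact_force: [-1.6, -0.2, 0.6]
opening: 0.0453
grip_force: 0.5
```

drive_tool --rows '[[[-0.0001, -0.0024, 0], -0.01], [[-0.0001, -0.0024, 0], -0.01]]'

```text
t: 11.45
tool_pos: [0.5493, -0.0984, 0.0953]
tool_rot: [1.861, -2.499, 0.026]
contact_force: [-6.3, -1.9, 2.8]
opening: 0.0455
grip_force: 3.0
```

```bash
python3 - <<'E'
from h import *
tj()
E
```

```text
t 11.45 jig mm [-12.7 -84.3  95.3] tooly yaw jig 2.991 F jig [-5.9 -2.8  2.8]
```

```bash
python3 - <<'E'
from h import *
tj();o,R=tool();print(o["q"].round(3),R.round(3))
E
```

```text
t 11.45 jig mm [-12.7 -84.3  95.3] tooly yaw jig 2.991 F jig [-5.9 -2.8  2.8]
[-0.299  0.123  1.913 -0.034  1.108 -3.135] [[-0.287 -0.958 -0.011]
 [-0.958  0.287 -0.029]
 [ 0.031  0.002 -1.   ]]
```

Joint 6 is at its limit (-3.135), which explains the drift. I'll back off, lift, and turn the tool by half a turn; the grasp is the same and the push direction becomes +y.

drive_tool --rows '[[[0, 0.003, 0], 0.03], [[0, 0.003, 0], 0.03], [[0, 0.003, -0.005], 0.03], [[0, 0, -0.015], 0], [[0, 0, -0.02], 0], [[0, 0, -0.02], 0], [[0, 0, 0], 0.148], [[0, 0, 0], 0.148], [[0, 0, 0], 0.148], [[0, 0, 0], 0.148]]'

```text
t: 12.45
tool_pos: [0.5422, -0.094, 0.157]
tool_rot: [0.91, -2.991, 0.04]
contact_force: [-0.6, 0.6, 0.0]
opening: 0.0455
grip_force: 0.0
```

drive_tool --rows '[[[0, 0, 0], 0.148], [[0, 0, 0], 0.148], [[0, 0, 0], 0.148], [[0, 0, 0], 0.148], [[0, 0, 0], 0.148], [[0, 0, 0], 0.148], [[0, 0, 0], 0.148], [[0, 0, 0], 0.148], [[0, 0, 0], 0.148], [[0, 0, 0], 0.148]]'

```text
t: 13.45
tool_pos: [0.5422, -0.094, 0.1569]
tool_rot: [1.348, 2.83, -0.045]
contact_force: [0.3, 0.5, -1.0]
opening: 0.0454
grip_force: 0.0
```

drive_tool --rows '[[[0, 0, 0], 0.148], [[0, 0, 0], 0.148], [[0, 0, 0], 0.148], [[0, 0, 0], 0.148], [[0, 0, 0], 0.148], [[0, 0, 0], 0.148], [[0, 0, 0], 0]]'

```text
t: 14.15
tool_pos: [0.5421, -0.094, 0.1567]
tool_rot: [2.418, 1.977, -0.037]
contact_force: [-0.6, 0.6, 0.1]
opening: 0.0453
grip_force: 0.0
```

```bash
python3 - <<'E'
from h import *
from station import vision
tj();o,R=tool();print(o["q"].round(3),R.round(3))
w=vision.get_image("wrist");pickle.dump(w,open("w5.pkl","wb"));cv2.imwrite("pics/w5.png",w["image"])
E
```

```text
t 14.15 jig mm [-20.5 -80.9 156.7] tooly yaw jig -0.059 F jig [-0.7  0.5  0.1]
[-0.296  0.015  1.909 -0.031  1.216 -0.085] [[ 0.198  0.98  -0.007]
 [ 0.98  -0.199 -0.028]
 [-0.029 -0.001 -1.   ]]
```

View pics/w5.png

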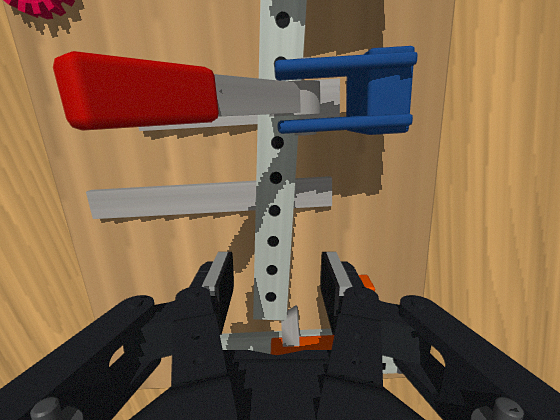

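The wrist view shows the blank's tip end at about (270,318), next to the catch tongue at (290,325). It lies between the pads (columns 232 and 323), with the lever and tower farther off.

```bash
python3 - <<'E'
from h import *
w=pickle.load(open("w5.pkl","rb"))
def inv(X): c,s=np.cos(J[2]),np.sin(J[2]);a=X[:2]-J[:2];return np.array([1e3*(c*a[0]+s*a[1]),1e3*(-s*a[0]+c*a[1])])
for n,p,z in [("tip",(268,319),.036),("hole",(271,296),.036),("hole",(277,143),.036),("tongue",(288,310),.034),("gripend",(60,90),.146)]:
    q=inv(onz(w,*p,z));print(n,q.round(1),"phi",np.arctan2(q[0],130-q[1]).round(3),"r",np.hypot(q[0],q[1]-130).round(1))
c=-w["R"].T@w["t"];print("cam",inv(c),c[2])
W=jw(J,(-.0155,-.105,.0945));print(shift(W))
E
```

```text
tip [ -31.1 -150.5] phi -0.11 r 282.2
hole [ -27.6 -130.8] phi -0.105 r 262.3
hole [-16.9 -22.5] phi -0.11 r 153.4
tongue [ -15.8 -144.9] phi -0.057 r 275.3
gripend [-68.    2.1] phi -0.489 r 144.8
cam [-15.58505403  -7.06818076] 0.22380388121373673
[-0.0219  0.0065  0.0627]
```

drive_tool --rows '[[[-0.014, -0.0045, 0], 0.05], [[0, 0, 0.01], 0], [[0, 0, 0.01], 0], [[0, 0, 0.01], 0], [[0, 0, 0.01], 0], [[0, 0, 0.008], 0], [[0, 0, 0.007], 0], [[0, 0, 0.007], 0], [[0, 0, 0], 0]]'

```text
t: 15.1
tool_pos: [0.5331, -0.1083, 0.0926]
tool_rot: [2.469, 1.918, -0.04]
contact_force: [-0.2, -1.0, 0.2]
opening: 0.0453
grip_force: 0.0
```

drive_tool --rows '[[[0, 0.003, 0], 0], [[0, 0.002, 0], 0], [[0, 0.002, 0], 0], [[0, 0, 0], 0]]'

```text
t: 15.5
tool_pos: [0.5412, -0.1104, 0.0944]
tool_rot: [2.467, 1.916, -0.037]
contact_force: [0.7, 0.6, 0.0]
opening: 0.045
grip_force: 0.0
```

```bash
python3 - <<'E'
from h import *
tj();o,R=tool();print(o["q"].round(3),o["opening"])
E
```

```text
t 15.5 jig mm [-19.1 -97.3  94.4] tooly yaw jig -0.11 F jig [0.7 0.7 0. ]
[-0.325  0.11   1.929 -0.033  1.101 -0.06 ] 0.04503827775580354
```

drive_tool --rows '[[[0, 0.001, 0], 0], [[0, 0.001, 0], 0], [[0, 0.001, 0], 0]]'

```text
t: 15.8
tool_pos: [0.5435, -0.111, 0.0939]
tool_rot: [2.468, 1.917, -0.038]
contact_force: [0.4, 0.3, -0.2]
opening: 0.0452
grip_force: 0.0
```

drive_tool --rows '[[[0, 0.001, 0], 0], [[0.0001, 0.0023, 0], -0.01], [[0.0001, 0.0023, 0], -0.01]]'

```text
t: 16.1
tool_pos: [0.5478, -0.1118, 0.0934]
tool_rot: [2.451, 1.945, -0.043]
contact_force: [-6.3, 2.4, 3.6]
opening: 0.0452
grip_force: 3.1
```

drive_tool --rows '[[[0.0001, 0.0023, 0], -0.01], [[0.0001, 0.0023, 0], -0.01]]'

```text
t: 16.3
tool_pos: [0.5518, -0.1124, 0.0931]
tool_rot: [2.433, 1.97, -0.045]
contact_force: [-7.6, 1.5, 6.5]
opening: 0.0451
grip_force: 4.1
```

```bash
python3 - <<'E'
from h import *
tj()
E
```

```text
t 16.3 jig mm [ -8.4 -97.8  93.1] tooly yaw jig -0.069 F jig [-7.8  0.4  6.5]
```

drive_tool --rows '[[[0, 0, -0.0015], 0], [[0, 0, -0.001], 0], [[0, 0, 0], 0]]'

```text
t: 16.6
tool_pos: [0.5532, -0.1128, 0.0958]
tool_rot: [2.43, 1.966, -0.039]
contact_force: [-0.8, -0.2, -0.1]
opening: 0.045
grip_force: 0.2
```

drive_tool --rows '[[[0.0001, 0.0023, 0], -0.01], [[0, 0, 0], 0]]'

```text
t: 16.8
tool_pos: [0.5566, -0.1136, 0.0969]
tool_rot: [2.418, 1.978, -0.037]
contact_force: [-0.4, 0.1, -0.7]
opening: 0.0455
grip_force: 0.4
```

```bash
python3 - <<'E'
from h import *
tj()
E
```

```text
t 16.8 jig mm [ -3.4 -98.2  96.9] tooly yaw jig -0.059 F jig [-0.5  0.1 -0.7]
```

drive_tool --rows '[[[0.0001, 0.0023, 0], -0.01], [[0.0001, 0.0023, 0], -0.01]]'

```text
t: 17.0
tool_pos: [0.5606, -0.1141, 0.0968]
tool_rot: [2.399, 2.003, -0.039]
contact_force: [-4.5, 1.2, 2.4]
opening: 0.0452
grip_force: 1.7
```

drive_tool --rows '[[[0, 0.0012, 0], -0.005], [[0, 0.0012, 0], -0.005]]'

```text
t: 17.2
tool_pos: [0.5629, -0.1145, 0.0965]
tool_rot: [2.39, 2.015, -0.039]
contact_force: [-3.1, 0.7, 2.4]
opening: 0.045
grip_force: 1.7
```

```bash
python3 - <<'E'
from h import *
tj()
E
```

```text
t 17.2 jig mm [  2.9 -98.2  96.5] tooly yaw jig -0.029 F jig [-3.1  0.3  2.4]
```

Riding the catch at about 3 N, as expected. Fine steps from here.

drive_tool --rows '[[[0, 0.001, 0], -0.004], [[0, 0.001, 0], -0.004]]'

```text
t: 17.4
tool_pos: [0.5647, -0.1148, 0.0963]
tool_rot: [2.382, 2.025, -0.04]
contact_force: [-3.4, 0.9, 1.7]
opening: 0.0452
grip_force: 1.7
```

drive_tool --rows '[[[0, 0.0008, 0], -0.003], [[0, 0.0008, 0], -0.003]]'

```text
t: 17.6
tool_pos: [0.5663, -0.115, 0.0963]
tool_rot: [2.376, 2.032, -0.04]
contact_force: [-3.5, 0.9, 3.5]
opening: 0.0454
grip_force: 1.8
```

```bash
python3 - <<'E'
from h import *
tj()
E
```

```text
t 17.6 jig mm [  6.3 -98.3  96.3] tooly yaw jig -0.015 F jig [-3.6  0.4  3.5]
```

drive_tool --rows '[[[0, 0.0008, 0], -0.003]]'

```text
t: 17.7
tool_pos: [0.567, -0.1151, 0.0962]
tool_rot: [2.373, 2.035, -0.04]
contact_force: [-3.3, 0.8, 1.8]
opening: 0.045
grip_force: 1.7
```

drive_tool --rows '[[[0, 0.0008, 0], -0.003]]'

```text
t: 17.8
tool_pos: [0.5678, -0.1152, 0.0962]
tool_rot: [2.37, 2.039, -0.04]
contact_force: [-2.4, 0.8, 1.8]
opening: 0.0452
grip_force: 1.7
```

drive_tool --rows '[[[0, 0.0006, 0], -0.002]]'

```text
t: 17.9
tool_pos: [0.5684, -0.1153, 0.0962]
tool_rot: [2.368, 2.041, -0.04]
contact_force: [-3.0, 1.3, 1.6]
opening: 0.0456
grip_force: 1.7
```

drive_tool --rows '[[[0, 0.0006, 0], -0.002]]'

```text
t: 18.0
tool_pos: [0.569, -0.1154, 0.0962]
tool_rot: [2.366, 2.044, -0.04]
contact_force: [-2.9, 0.8, 1.9]
opening: 0.045
grip_force: 1.7
```

drive_tool --rows '[[[0, 0.0006, 0], -0.002]]'

```text
t: 18.1
tool_pos: [0.5696, -0.1155, 0.0962]
tool_rot: [2.364, 2.046, -0.04]
contact_force: [-3.5, 2.0, 2.0]
opening: 0.0452
grip_force: 1.7
```

drive_tool --rows '[[[0, 0.0006, 0], -0.002]]'

```text
t: 18.2
tool_pos: [0.5702, -0.1155, 0.0961]
tool_rot: [2.362, 2.048, -0.04]
contact_force: [-3.6, 1.7, 2.2]
opening: 0.0455
grip_force: 1.6
```

drive_tool --rows '[[[0, 0.0006, 0], -0.002]]'

```text
t: 18.3
tool_pos: [0.5708, -0.1156, 0.0962]
tool_rot: [2.36, 2.051, -0.04]
contact_force: [-3.5, 1.1, 1.6]
opening: 0.0455
grip_force: 1.6
```

drive_tool --rows '[[[0, 0.0006, 0], -0.002]]'

```text
t: 18.4
tool_pos: [0.5714, -0.1157, 0.0962]
tool_rot: [2.358, 2.053, -0.04]
contact_force: [-2.5, 1.0, 1.3]
opening: 0.0453
grip_force: 1.6
```

drive_tool --rows '[[[0, 0.0006, 0], -0.002]]'

```text
t: 18.5
tool_pos: [0.572, -0.1158, 0.0962]
tool_rot: [2.356, 2.055, -0.04]
contact_force: [-2.8, 1.1, 0.7]
opening: 0.0452
grip_force: 1.6
```

drive_tool --rows '[[[0, 0.0006, 0], -0.002]]'

```text
t: 18.6
tool_pos: [0.5726, -0.1159, 0.0962]
tool_rot: [2.354, 2.058, -0.039]
contact_force: [-2.9, 1.7, 1.6]
opening: 0.0449
grip_force: 1.5
```

drive_tool --rows '[[[0, 0.0006, 0], -0.002]]'

```text
t: 18.7
tool_pos: [0.5736, -0.1162, 0.0963]
tool_rot: [2.35, 2.059, -0.039]
contact_force: [-0.3, 0.2, 0.1]
opening: 0.0453
grip_force: 0.3
```

drive_tool --rows '[[[0, 0.0006, 0], -0.002]]'

```text
t: 18.8
tool_pos: [0.5743, -0.1164, 0.0964]
tool_rot: [2.348, 2.061, -0.039]
contact_force: [-0.2, 0.5, -0.3]
opening: 0.0449
grip_force: 0.3
```

```bash
python3 - <<'E'
from h import *
tj()
from station import vision
w=vision.get_image("wrist");pickle.dump(w,open("w6.pkl","wb"))
E
```

```text
t 18.8 jig mm [ 14.5 -98.6  96.4] tooly yaw jig 0.011 F jig [-0.3  0.5 -0.3]
```

The click came at t = 18.7, when the force fell to zero. Now I'll feel for the stop.

drive_tool --rows '[[[0, 0.0005, 0], 0]]'

```text
t: 18.95
tool_pos: [0.5745, -0.1164, 0.0964]
tool_rot: [2.349, 2.062, -0.04]
contact_force: [-1.3, -0.3, 0.4]
opening: 0.0452
grip_force: 0.8
```

drive_tool --rows '[[[0, 0.0004, 0], 0]]'

```text
t: 19.05
tool_pos: [0.5746, -0.1164, 0.0963]
tool_rot: [2.349, 2.062, -0.041]
contact_force: [-2.6, -0.5, 2.2]
opening: 0.0452
grip_force: 1.3
```

drive_tool --rows '[[[0, 0.0003, 0], 0]]'

```text
t: 19.15
tool_pos: [0.5747, -0.1165, 0.0963]
tool_rot: [2.35, 2.063, -0.042]
contact_force: [-3.4, -0.6, 2.2]
opening: 0.0454
grip_force: 1.7
```

drive_tool --rows '[[[0, 0.0003, 0], 0]]'

```text
t: 19.25
tool_pos: [0.5748, -0.1164, 0.0962]
tool_rot: [2.35, 2.063, -0.042]
contact_force: [-4.2, 0.0, 2.6]
opening: 0.0456
grip_force: 2.0
```

drive_tool --rows '[[[0, 0.0004, 0], 0], [[0, 0.0004, 0], 0]]'

```text
t: 19.45
tool_pos: [0.5751, -0.1163, 0.096]
tool_rot: [2.351, 2.064, -0.043]
contact_force: [-6.9, 0.1, 4.4]
opening: 0.045
grip_force: 3.5
```

drive_tool --rows '[[[0, 0.0004, 0], 0], [[0, 0.0004, 0], 0]]'

```text
t: 19.65
tool_pos: [0.5754, -0.1164, 0.0959]
tool_rot: [2.352, 2.065, -0.045]
contact_force: [-9.2, 0.0, 6.5]
opening: 0.0452
grip_force: 4.8
```

drive_tool --rows '[[[0, 0.0004, 0], 0], [[0, 0, 0], 0]]'

```text
t: 19.85
tool_pos: [0.5755, -0.1164, 0.0958]
tool_rot: [2.352, 2.066, -0.046]
contact_force: [-9.5, 0.2, 6.2]
opening: 0.0452
grip_force: 4.9
```

drive_tool --rows '[[[0, 0.0004, 0], 0], [[0, 0.0003, 0], 0], [[0, 0, 0], 0]]'

```text
t: 20.15
tool_pos: [0.5756, -0.1164, 0.0957]
tool_rot: [2.353, 2.067, -0.048]
contact_force: [-11.7, -0.3, 8.5]
opening: 0.0454
grip_force: 6.0
```

drive_tool --rows '[[[0, 0.0003, 0], 0], [[0, 0, 0], 0], [[0, 0, 0], 0], [[0, 0, 0], 0]]'

```text
t: 20.55
tool_pos: [0.5757, -0.1164, 0.0957]
tool_rot: [2.354, 2.067, -0.049]
contact_force: [-12.8, 1.0, 9.1]
opening: 0.0451
grip_force: 6.4
```

Held with about 12.6 N at 228 mm, which is about 10 N at the stop. I'll back off, centre the fingers and lift clear.

drive_tool --rows '[[[0, -0.001, 0], 0], [[0, -0.001, 0], 0], [[0, -0.001, 0], 0], [[0, -0.003, 0], 0], [[0, -0.003, 0], 0], [[0, -0.003, 0], 0], [[0, 0, -0.01], 0], [[0, 0, -0.02], 0], [[0, 0, -0.03], 0], [[0, 0, 0], 0]]'

```text
t: 21.55
tool_pos: [0.5699, -0.1142, 0.1622]
tool_rot: [2.343, 2.057, -0.031]
contact_force: [1.1, -0.1, 0.6]
opening: 0.0455
grip_force: 0.0
```

drive_tool --rows '[[[0, 0, -0.03], 0], [[0, 0, -0.03], 0], [[0, 0, -0.02], 0], [[0, 0, 0], 0]]' --jaw 1

```text
t: 21.95
tool_pos: [0.5694, -0.1116, 0.2405]
tool_rot: [2.345, 2.058, -0.033]
contact_force: [-0.4, -0.7, 0.5]
opening: -0.0001
grip_force: 0.0
```

```bash
python3 - <<'E'
from h import *
from station import vision
tj();o,R=tool();print(R.round(3),o["q"].round(2))
w=vision.get_image("wrist");pickle.dump(w,open("w7.pkl","wb"));cv2.imwrite("pics/w7.png",w["image"])
t=vision.get_image("top");pickle.dump(t,open("t7.pkl","wb"))
E
```

```text
t 21.95 jig mm [  9.  -94.5 240.5] tooly yaw jig 0.01 F jig [-0.3 -0.7  0.5]
[[ 0.13   0.992 -0.002]
 [ 0.991 -0.13  -0.03 ]
 [-0.03   0.002 -1.   ]] [-0.31 -0.01  1.78 -0.03  1.36 -0.17]
```

View pics/w7.png

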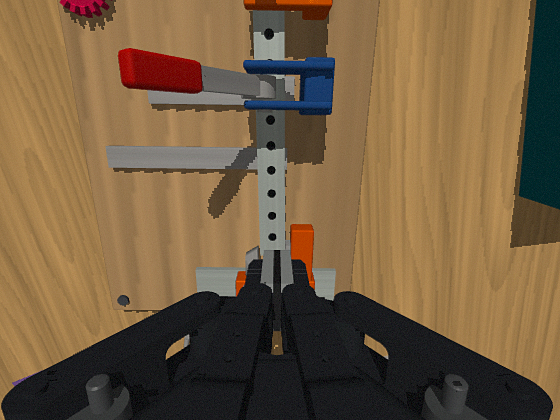

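The wrist view shows the blank home (columns 258–285), its tip at the head, and the lever still raised with its grip at about (160,70). Now I'll plan the lever press.

```bash
python3 - <<'E'
from h import *
o,R=tool();p=o["tool_pos"]
def tcp(al,r=.085,clear=0):
    P=np.array([-r*np.cos(al)+.006*np.sin(al),.0564+r*np.sin(al)+.006*np.cos(al)])
    x=P[0]+.007*np.clip(al/.3,-1,1); return jw(J,(x,0,P[1]+clear))-R[:,2]*.0726
W=[tcp(.92,clear=.03)]+[tcp(a) for a in np.arange(.92,-.13,-.06)]
for a,b in zip([p]+W,W): print((R.T@(b-a)).round(4),b.round(4))
w=pickle.load(open("w7.pkl","rb"))
m=cv2.inRange(cv2.cvtColor(w["image"],cv2.COLOR_BGR2HSV),(0,150,70),(6,255,255));m[:, :110]=0
n,l,s,c=cv2.connectedComponentsWithStats(m);i=1+np.argmax(s[1:,4]);print(c[i],s[i])
for al in(.85,.92,1.0): print(al,proj(w,jw(J,(-.089*np.cos(al),0,.0564+.089*np.sin(al)))))
def inv(X): c,s=np.cos(J[2]),np.sin(J[2]);a=X[:2]-J[:2];return np.array([1e3*(c*a[0]+s*a[1]),1e3*(-s*a[0]+c*a[1])])
print("holes",inv(onz(w,272,237,.036)),inv(onz(w,270,120,.036)))
E
```

```text
[ 0.097  -0.0455  0.0032] [ 0.535  -0.0092  0.2302]
[0.0009 0.0001 0.03  ] [ 0.535  -0.0092  0.2002]
[ 0.0001 -0.0042  0.0029] [ 0.5309 -0.0086  0.1973]
[ 0.0001 -0.004   0.0032] [ 0.5269 -0.008   0.1941]
[ 0.0001 -0.0038  0.0034] [ 0.5232 -0.0075  0.1907]
[ 0.0001 -0.0036  0.0036] [ 0.5196 -0.007   0.1871]
[ 0.0001 -0.0034  0.0039] [ 0.5163 -0.0065  0.1832]
[ 0.0002 -0.0031  0.004 ] [ 0.5132 -0.0061  0.1792]
[ 0.0002 -0.0029  0.0042] [ 0.5103 -0.0057  0.175 ]
[ 0.0002 -0.0026  0.0044] [ 0.5077 -0.0053  0.1706]
[ 0.0002 -0.0023  0.0045] [ 0.5054 -0.005   0.1661]
[ 0.0002 -0.0021  0.0047] [ 0.5033 -0.0047  0.1614]
[ 0.0002 -0.0027  0.0048] [ 0.5006 -0.0043  0.1566]
[ 0.0002 -0.0029  0.0049] [ 0.4977 -0.0039  0.1517]
[ 0.0002 -0.0026  0.005 ] [ 0.4951 -0.0035  0.1468]
[ 0.0002 -0.0023  0.005 ] [ 0.4928 -0.0032  0.1417]
[ 0.0002 -0.002   0.0051] [ 0.4908 -0.0029  0.1367]
[ 0.0002 -0.0017  0.0051] [ 0.4891 -0.0027  0.1316]
[ 0.0002 -0.0014  0.0051] [ 0.4877 -0.0025  0.1265]
[158.02650602  70.65060241] [ 118   48   84   45 2490]
0.85 [158.1084959   76.81129519]
0.92 [164.13081447  76.02306415]
1.0 [172.21690809  75.18833774]
holes [   5.35552424 -133.47904609] [  2.87800797 -23.64895044]
```

drive_tool --rows '[[[0.0194, -0.0091, 0], 0], [[0.0194, -0.0091, 0], 0], [[0.0194, -0.0091, 0], 0], [[0.0194, -0.0091, 0.001], 0], [[0.0194, -0.0091, 0.002], 0], [[0, 0, 0.01], 0], [[0, 0, 0.008], 0], [[0, 0, 0.004], 0], [[0, 0, 0], 0]]'

```text
t: 22.95
tool_pos: [0.5343, -0.0105, 0.2069]
tool_rot: [2.352, 2.062, -0.043]
contact_force: [0.1, 0.0, 0.6]
opening: 0.0
grip_force: 0.0
```

drive_tool --rows '[[[0, 0, 0.003], 0], [[0, 0, 0.003], 0]]'

```text
t: 23.15
tool_pos: [0.5352, -0.0105, 0.2029]
tool_rot: [2.35, 2.061, -0.039]
contact_force: [1.3, -0.4, -0.7]
opening: 0.0002
grip_force: 0.0
```

drive_tool --rows '[[[0, 0, 0.003], 0]]'

```text
t: 23.25
tool_pos: [0.535, -0.0104, 0.1998]
tool_rot: [2.35, 2.061, -0.039]
contact_force: [0.4, 0.2, 0.2]
opening: -0.0
grip_force: 0.3
```

```bash
python3 - <<'E'
from h import *
tj()
E
```

```text
t 23.25 jig mm [-39.2   0.9 199.8] tooly yaw jig 0.01 F jig [0.4 0.2 0.2]
```

Now follow the arc down.

drive_tool --rows '[[[0, -0.0042, 0.0029], 0], [[0, -0.004, 0.0032], 0], [[0, -0.0038, 0.0034], 0]]'

```text
t: 23.55
tool_pos: [0.5224, -0.0087, 0.1901]
tool_rot: [2.349, 2.062, -0.039]
contact_force: [0.8, 0.5, -0.2]
opening: 0.0002
grip_force: 0.3
```

drive_tool --rows '[[[0, -0.0036, 0.0036], 0], [[0, -0.0034, 0.0039], 0], [[0, -0.0031, 0.004], 0]]'

```text
t: 23.85
tool_pos: [0.5123, -0.0077, 0.1785]
tool_rot: [2.35, 2.062, -0.04]
contact_force: [-0.2, 1.0, 0.9]
opening: -0.0001
grip_force: 0.3
```

```bash
python3 - <<'E'
from h import *
tj()
E
```

```text
t 23.85 jig mm [-62.1   0.4 178.5] tooly yaw jig 0.01 F jig [-0.3  0.9  0.9]
```

drive_tool --rows '[[[0, -0.0029, 0.0042], 0], [[0, -0.0026, 0.0044], 0], [[0, -0.0023, 0.0045], 0]]'

```text
t: 24.15
tool_pos: [0.5048, -0.0071, 0.1659]
tool_rot: [2.35, 2.062, -0.039]
contact_force: [-0.6, 1.8, 4.5]
opening: -0.0002
grip_force: 1.9
```

drive_tool --rows '[[[0, -0.0021, 0.0047], 0], [[0, -0.0027, 0.0048], 0], [[0, -0.0029, 0.0049], 0]]'

```text
t: 24.45
tool_pos: [0.4988, -0.0066, 0.1527]
tool_rot: [2.347, 2.059, -0.033]
contact_force: [4.8, 1.7, 4.7]
opening: -0.0
grip_force: 3.0
```

drive_tool --rows '[[[0, -0.0026, 0.005], 0], [[0, -0.0023, 0.005], 0]]'

```text
t: 24.65
tool_pos: [0.4944, -0.0066, 0.1433]
tool_rot: [2.345, 2.059, -0.032]
contact_force: [4.3, -0.3, 5.3]
opening: 0.0001
grip_force: 2.9
```

```bash
python3 - <<'E'
from h import *
from station import vision
tj()
for n in("top","scene"):
    w=vision.get_image(n)
    m=cv2.inRange(cv2.cvtColor(w["image"],cv2.COLOR_BGR2HSV),(0,180,70),(6,255,255))
    k,l,s,c=cv2.connectedComponentsWithStats(m)
    print(n,[(c[i].round(1).tolist(),int(s[i,4])) for i in range(1,k) if s[i,4]>15])
    for al in(.86,.2,.1,0,-.1): print(al,proj(w,jw(J,(-.089*np.cos(al),0,.0564+.089*np.sin(al)))).round(1))
E
```

```text
t 24.65 jig mm [-80.   -1.1 143.3] tooly yaw jig 0.01 F jig [4.3 0.3 5.3]
top [([53.5, 182.6], 23), ([426.6, 198.0], 33), ([431.6, 272.6], 346)]
0.86 [271.9 224. ]
0.2 [271.1 239.2]
0.1 [271.1 240.3]
0 [271.2 240.9]
-0.1 [271.3 241.2]
scene [([205.7, 145.8], 185), ([162.3, 180.9], 71), ([295.6, 216.3], 53)]
0.86 [286.6 210.6]
0.2 [293.5 214.8]
0.1 [293.8 216.4]
0 [293.8 218.1]
-0.1 [293.6 220. ]
```

drive_tool --rows '[[[0, -0.001, 0.004], 0], [[0, -0.0005, 0.004], 0]]'

```text
t: 24.95
tool_pos: [0.4916, -0.0065, 0.1344]
tool_rot: [2.348, 2.06, -0.036]
contact_force: [1.9, 0.2, 5.2]
opening: -0.0003
grip_force: 2.4
```

drive_tool --rows '[[[0, 0, 0.003], 0], [[0, 0, 0.002], 0]]'

```text
t: 25.15
tool_pos: [0.4912, -0.0065, 0.1289]
tool_rot: [2.348, 2.061, -0.038]
contact_force: [2.2, 1.2, 4.5]
opening: 0.0001
grip_force: 2.4
```

drive_tool --rows '[[[0, 0, 0.0015], 0]]'

```text
t: 25.25
tool_pos: [0.4909, -0.0066, 0.1272]
tool_rot: [2.349, 2.062, -0.039]
contact_force: [2.5, 0.6, 8.7]
opening: -0.0001
grip_force: 4.7
```

drive_tool --rows '[[[0, 0, 0.001], 0]]'

```text
t: 25.35
tool_pos: [0.4911, -0.0066, 0.127]
tool_rot: [2.349, 2.062, -0.039]
contact_force: [-0.8, 0.7, 13.2]
opening: 0.0005
grip_force: 6.6
```

The lever is at its rigid limit: the tip height of 54.4 mm matches 1.1 rad, and the force rises without motion. I'll release and lift away.

drive_tool --rows '[[[0, 0, 0.0003], 0], [[0, 0, -0.001], 0], [[0, 0, -0.003], 0], [[0, 0, -0.01], 0], [[0, 0, -0.03], 0], [[0, 0, -0.04], 0], [[0, -0.03, -0.04], 0], [[0, -0.03, -0.03], 0], [[0, -0.03, 0], 0], [[0, 0, 0], 0]]'

```text
t: 26.35
tool_pos: [0.4005, 0.01, 0.2807]
tool_rot: [2.349, 2.062, -0.039]
contact_force: [0.6, 0.8, 0.6]
opening: -0.0
grip_force: 0.0
```

drive_tool --rows '[[[0.045, 0, 0], 0], [[0.045, 0, 0], 0], [[0.045, 0, 0], 0], [[0.045, 0, 0], 0], [[0.045, 0, 0], 0], [[0.045, 0, 0], 0], [[0, 0, 0], 0]]'

```text
t: 27.05
tool_pos: [0.4372, 0.2809, 0.2701]
tool_rot: [2.346, 2.07, -0.045]
contact_force: [-0.2, -0.2, 0.5]
opening: -0.0
grip_force: 0.0
```

```bash
python3 - <<'E'
from h import *
from station import vision
tj()
d=pickle.load(open("d0.pkl","rb"))
def inv(X): c,s=np.cos(J[2]),np.sin(J[2]);a=X[:2]-J[:2];return np.array([1e3*(c*a[0]+s*a[1]),1e3*(-s*a[0]+c*a[1])])
W={}
for n in("top","scene"):
    w=W[n]=vision.get_image(n)
    for q,im in(("before",d[n]["image"]),("now",w["image"])):
        h=cv2.cvtColor(im,cv2.COLOR_BGR2HSV)
        for nm,lo,hi in(("red",(0,180,70),(6,255,255)),("orange",(7,190,90),(14,255,255)),("pink",(165,140,80),(178,255,255))):
            m=cv2.inRange(h,lo,hi);M=np.zeros_like(m);M[165:310,190:375]=255
            k,l,s,c=cv2.connectedComponentsWithStats(m&M)
            print(n,q,nm,[(c[i].round(1).tolist(),int(s[i,4])) for i in range(1,k) if s[i,4]>15])
    for al in(.86,.1,0,-.1): print(al,proj(w,jw(J,(-.089*np.cos(al),0,.0564+.089*np.sin(al)))).round(1))
# blank edges near y=-100 in top: grey profile across x
w=W["top"]
for y in(-.09,-.03,.03):
    g=[]
    for x in np.arange(-.03,.031,.004):
        u,v=proj(w,jw(J,(x,y,.036))); g.append(int(w["image"][int(round(v)),int(round(u))].min()))
    print(y,g)
E
```

```text
t 27.05 jig mm [-176.8  275.6  270.1] tooly yaw jig 0.015 F jig [-0.2 -0.3  0.5]
top before red [([271.7, 222.1], 60)]
top before orange [([249.6, 193.9], 138), ([344.0, 208.4], 417), ([247.7, 209.1], 32)]
top before pink [([238.7, 263.3], 168)]
top now red [([271.1, 242.1], 90)]
top now orange [([249.6, 193.9], 136), ([344.1, 208.3], 407), ([247.7, 209.0], 30)]
top now pink [([238.7, 263.5], 94)]
0.86 [271.9 224. ]
0.1 [271.1 240.3]
0 [271.2 240.9]
-0.1 [271.3 241.2]
scene before red [([286.2, 210.3], 102)]
scene before orange [([224.1, 208.8], 357), ([285.2, 260.9], 230)]
scene before pink [([328.7, 227.4], 150)]
scene now red [([294.7, 219.1], 86)]
scene now orange [([223.9, 209.4], 385), ([284.7, 261.2], 239)]
scene now pink [([328.8, 227.7], 123)]
0.86 [286.6 210.6]
0.1 [293.8 216.4]
0 [293.8 218.1]
-0.1 [293.6 220. ]
-0.09 [112, 116, 113, 111, 113, 120, 157, 140, 76, 102, 151, 157, 113, 99, 104, 108]
-0.03 [63, 64, 65, 66, 67, 91, 96, 94, 95, 98, 98, 88, 67, 62, 64, 62]
0.03 [108, 111, 102, 80, 86, 133, 161, 160, 162, 163, 160, 139, 68, 64, 63, 63]
```

```bash
python3 -c "
from station import ctrl
print(ctrl.finish_job())"
```

```text
the job is handed in; nothing more can be done
None
```

The job is handed in: the blank clicked past the catch and was pressed home with about 10 N at the stop (worked out from about 12.6 N at the fingers), the clamp lever is down to its rigid limit, and the stop head and gear show no movement in the before/after images (the other loose items were not re-checked).

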